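Refit the upper burr of the coffee grinder

TASK

The coffee grinder on the dining table has been cleaned: put its upper burr back. Take the burr by its bridge handle, set it into the grinder's throat and turn it under light pressure until its three lugs drop into the slots of the adjusting ring and its flange lies down flush; only then turn it clockwise, taking the ring along, until the ring is at its stop, and let go. Never force it, and leave the mug, the hopper and the brush where they are.

Things in the scene. Friction and masses are not known exactly. Their poses are not given: they have to be found in the camera images.
- grinder: Burr grinder, hopper off, fixed on the table: dark steel column, head 132 mm across, foot 144 mm, flat top 190 mm up, glass grounds drawer and dial on its front. Origin on the table under its axis; x from front to back, z up. In the middle of its top is the round open throat, with the aluminium adjusting ring around it.
- throat (a point): Middle of the throat on the grinder's axis, level with its flat top and the ring's top face (190 mm up); axes as grinder. The ring: outside 89 mm, 12 mm thick, bore 63 mm, three slots 12 mm wide, 120 degrees apart, cut through it from the bore to radius 37 mm. One slot is within 28 degrees either side of +x; its exact angle varies and is not measured. Chamber free to 36 mm down.
- ring (a joint): Angle the adjusting ring has been turned clockwise (from above) in the grinder, rad: starts between 0 and 0.2, stop at 0.80. It says nothing of where the slots are. Stiff (about 0.3 N m), stays where left. Turning the burr on top of the ring with up to about 8 N pressure leaves it still; pressing harder drags it along.
- burr: Upper burr in its black carrier, about 0.22 kg, 65 mm high, starts upright on the table. Origin at the centre of its lower end, z up, x along its grip bar. It is open in the middle, so the grinder's cone burr passes up inside it.
- burr_handle (a point): Middle of the grip bar of the burr's bridge handle, 58 mm above the burr's lower end, 34 mm above its flange's underside. The bar is 60 mm long (x), 10 mm thick (y), 14 mm high, open beneath, on a post at each end. Axes as burr.
- burr_flange (a point): Centre of the underside of the burr's flange, a disc 78 mm across, 4 mm thick; axes as burr. Below it a round neck, 60 mm across, goes 24 mm down, the last 10 mm tapering to 50 mm. Three lugs, 9 mm wide, stand out to radius 35 mm from the flange to 10 mm below it: one at +x, others 120 degrees apart. With lugs on the ring it is 10 mm above the ring; in the slots it lies on it.
- mug_mid (a point): Half-way up the axis of a blue ceramic mug, 80 mm across, 92 mm high, handle on its +y side, on the table; leave it alone.
- hopper_mid (a point): Half-way up the axis of the grinder's clear plastic bean hopper, 124 mm across at the top, 115 mm high, on the table; leave it alone.
- brush: Cleaning brush, 160 mm long, lying along its x on the table; leave it alone.
Mind the look-alikes: they are no part of the job. There is more than one size of the burr; the job needs the smallest.

How it is judged:
By the outcome, as a careful person would: the job done as asked, in the order asked, and still so for the second after the job is handed in, with the robot touching nothing.
It also fails if it takes over 64 s, if anything falls off the work surface, if the arm or the gripper's body presses on something with over 40 N, if the wrist force passes 120 N, or if a joint passes its speed limit or range.

ROBOT

A 7-joint arm with a two-finger parallel gripper is mounted at the origin on the work surface. World frame = base frame: x ahead of the robot, y to its left, z up, the work surface at z = 0. Lengths are in mm, angles in rad, forces in N, time in s.
With the tool pointing down it reaches from about 425 to 875 mm from the base axis. Payload 8.4 kg.
Tool frame: the origin (TCP) lies between the finger pads; the fingertips stand 19 mm ahead of it and the grasp point (between the pads) is the TCP; z points along the fingers, y is the direction in which the jaws open and shut (so a half turn about z gives the same grasp; the last joint's range is limited). The gripper opens to 87 mm and grips with 3 to 60 N. Pads are 19 mm wide; open, the fingers measure 117 mm over their backs; the gripper's body (75 mm by 190 mm) begins 51 mm behind the grasp point.
Start: joints at [1.054, 0.333, 0.04, 1.465, -0.013, 1.343, -0.059], TCP at [263.713, -594.069, 209.946] pointing down, gripper open.
Joint ranges: [-2.58, 2.58], [-0.38, 2.09], [-1.3, 1.39], [0.25, 2.4], [-1.5, 4.64], [0.08, 2.09], [-2.65, 2.65]. Speed limits (rad/s): [2.22, 2.22, 2.79, 2.79, 3.14, 3.14, 3.14].

INTERFACE

Orientations are given as a rotation vector (axis times angle).
In Python, from cell import ctrl gives the robot as it stands. The module is installed in compiled form; this text tells all that it offers.
- The arm moves only by the tool arm_command, never from a script. Its argument "commands" is a list of rows, each a list of 7 numbers: the turn, a rotation vector about the tool's x, y, z in rad, then the shift along the tool's x, y, z in mm, then the finger opening in mm, from 0 to 87. In form: [[ax, ay, az, dx, dy, dz, grip], ...]. A call has 1 to 12 rows; each row shifts and turns the pose as measured when the row begins, along the tool's axes as they then stand; what a row does not reach is not made up. A row lasts 1/8 s, in which the tool goes at most 62.5 mm and 10.7 degrees, less where a joint would pass 70% of its speed; a pose out of reach is approached as far as the arm can. A call is refused whole if a number of a shift passes 62.5 or a number of a turn 0.188, either way. A call with a gripper value outside its range is refused whole. The fingers move at their own pace and stop on an object; the grip force is fixed at half the most. Time passes only in rows, so rows that do not move let the fingers close. It gives the time, the measured TCP pose, the force and the opening at its end, in the units of the state.
- ctrl.observe(): the state, without advancing time (a new reading comes with each control period).
- ctrl.grab_frame(name): name is "scene" or "top"; returns a dict with "pixels" (384x512x3 uint8, blue, green, red), "camera_matrix" (3x3 intrinsics, pixels), "R" (3x3) and "t" (3): a world point X has camera coordinates R X + t. Camera axes: x right, y down, z forward; pixel columns grow to the right and rows downward; lengths in mm; the calibration is good to about 2 mm. A picture is of the moment at which its call begins. There is no depth.
- ctrl.finish_job(): hands the job in, once; it reports no verdict.
The state is a dict: "time": time; "joint_pos": joint angles; "qd": joint speeds; "effort": joint torques, N m; "position": TCP position; "ee_rot": TCP orientation; "contact_force": force on the tool from outside, world axes, zero at the start; "moment": the same for the moment, N m; "opening": opening from 0.0 (shut) to 1.0 (fully open).
Only numpy, scipy, OpenCV 4.12 (cv2) and the standard library are available. Lean on these libraries where they do the work, as an engineer would, in place of code of your own. Each camera call takes 0.05 s, during which the arm holds its last target.

## Working session

There is one attempt and no reset: what is moved stays moved. The work goes in short steps, Python scripts to look and compute and a tool call to move; the robot and the scene stay as the last step left them, time stands still between calls to the robot, and variables do not carry over. Pictures are saved under pics/ and viewed, and the job is handed in when it is done.

Besides the shell and the picture viewer there is one more tool, called after "Request:" as name(argument=value, ...) on one line, values as JSON. arm_command: Moves the arm, as the interface text tells. Its arguments: {"type":"object","properties":{"commands":{"type":"array"}},"required":["commands"]}

```bash
mkdir -p pics; ls
python3 - <<'E'
from cell import ctrl
import cv2,pickle
o=ctrl.observe(); print(o)
d={}
for n in("scene","top"):
    f=ctrl.grab_frame(n); d[n]=f; cv2.imwrite(f"pics/{n}0.png",f["pixels"]); print(n,f["camera_matrix"],f["R"],f["t"])
pickle.dump(d,open("f0.pkl","wb"))
E
```

```text
pics
{'time': 0.0, 'joint_pos': array([ 1.05381236,  0.33390029,  0.03989235,  1.46628581, -0.01341358,
        1.34331678, -0.05846398]), 'qd': array([ 5.13595362e-04, -2.78826839e-04, -1.63287845e-04, -1.09477735e-03,
        3.00614988e-04,  7.53767983e-04, -1.17716458e-05]), 'effort': array([-4.85642477e-05, -6.56349349e+01,  1.33538872e+00, -4.03788471e+01,
       -5.95819904e-02,  4.47758369e-02,  1.47392248e-04]), 'position': array([ 263.48865216, -593.64851705,  209.0593016 ]), 'ee_rot': array([-3.07175001e+00, -6.51159754e-01,  6.93722236e-04]), 'contact_force': array([-0.85423547,  0.27986593, -0.24309021]), 'moment': array([-0.05137474,  0.0522437 , -0.01652789]), 'opening': 1.0005263895371785}
scene [[372.33367484   0.         256.53021641]
 [  0.         372.33367484 192.02900533]
 [  0.           0.           1.        ]] [[-0.42129285  0.90680328 -0.01483738]
 [ 0.63022232  0.28095275 -0.72379927]
 [-0.65217495 -0.31428231 -0.68985105]] [ 194.95305506 -195.23983973 1379.14850399]
top [[474.88221283   0.         259.8659429 ]
 [  0.         474.88221283 183.32420431]
 [  0.           0.           1.        ]] [[-0.01120216 -0.99965924  0.02357804]
 [-0.99716905  0.00941472 -0.07460061]
 [ 0.07435321 -0.02434698 -0.99693471]] [  14.18098963  522.02605779 1235.94415784]
```

View pics/scene0.png

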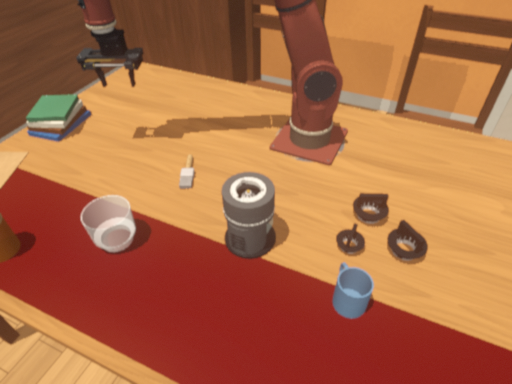

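View pics/top0.png

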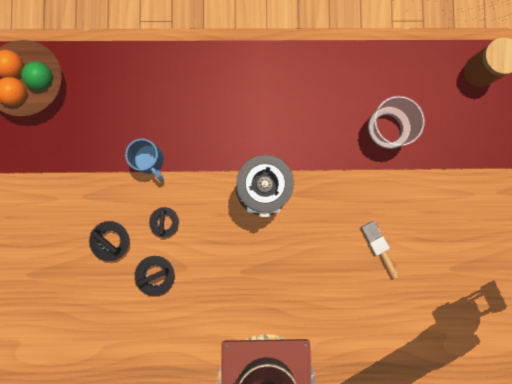

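```bash
cat > h.py <<'E'
import numpy as np,cv2,pickle
def ray(f,uv,z):
    K,R,t=f["camera_matrix"],f["R"],f["t"]
    d=R.T@np.linalg.inv(K)@np.array([uv[0],uv[1],1.]); c=-R.T@t
    return c+d*(z-c[2])/d[2]
def proj(f,X):
    p=f["camera_matrix"]@(f["R"]@np.asarray(X,float)+f["t"]); return p[:2]/p[2]
def crop(f,u0,v0,w,h,s,fn):
    cv2.imwrite(fn,cv2.resize(f["pixels"][v0:v0+h,u0:u0+w],None,fx=s,fy=s,interpolation=cv2.INTER_CUBIC))
E
python3 - <<'E'
from h import *
d=pickle.load(open("f0.pkl","rb"))
a=cv2.resize(d["top"]["pixels"][200:300,85:185],(400,400),interpolation=2)
b=cv2.resize(d["top"]["pixels"][150:220,230:300],(400,400),interpolation=2)
cv2.imwrite("pics/c1.png",np.hstack([a,b]))
a=cv2.resize(d["scene"]["pixels"][185:270,335:435],(400,340),interpolation=2)
b=cv2.resize(d["scene"]["pixels"][165:265,200:300],(400,400),interpolation=2)[:340]
b=cv2.resize(d["scene"]["pixels"][165:265,200:300],(340,340),interpolation=2)
cv2.imwrite("pics/c2.png",np.hstack([a,b]))
f=d["top"]
for n,uv,z in(("small",(164,222),30),("thr",(265,183.5),190),("b2",(110,241),30),("b3",(155,276),30)): print(n,ray(f,uv,z).round(1))
# masks
g=cv2.cvtColor(f["pixels"],cv2.COLOR_BGR2HSV)
m=((g[...,2]<60)).astype(np.uint8)
n,l,st,c=cv2.connectedComponentsWithStats(m)
for i in range(1,n):
    if st[i,4]>100: print(st[i],c[i].round(1))
E
```

```text
small [423.1 258.8  30. ]
thr [508.9   1.2 190. ]
b2 [375.9 397.2  30. ]
b3 [285.1 281.3  30. ]
[ 91 223  36  37 718] [106.8 242. ]
[136 260  34  35 551] [150.2 279.2]
```

View pics/c1.png

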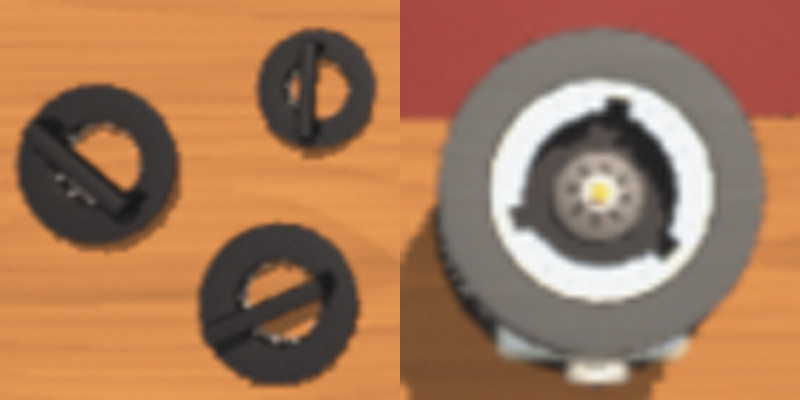

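View pics/c2.png

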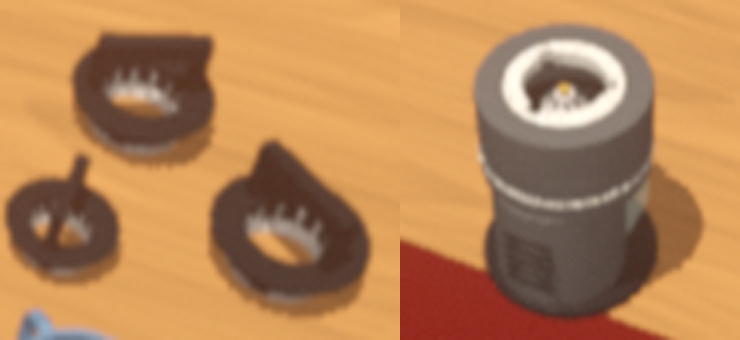

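```bash
cat > m.py <<'E'
from h import *
def ringm(f,verbose=True):
    g=cv2.cvtColor(f["pixels"],cv2.COLOR_BGR2HSV); m=((g[...,2]>170)&(g[...,1]<50)).astype(np.uint8)
    m[:150]=0;m[205:]=0;m[:,:240]=0;m[:,290:]=0
    n,l,st,c=cv2.connectedComponentsWithStats(m); i=1+np.argmax(st[1:,4]); m=(l==i).astype(np.uint8)
    cs,_=cv2.findContours(m,cv2.RETR_CCOMP,cv2.CHAIN_APPROX_NONE)
    cs=sorted(cs,key=cv2.contourArea)[::-1]
    P=np.array([ray(f,p,190)[:2] for p in cs[0][:,0]]); (cx,cy),r=cv2.minEnclosingCircle(P.astype(np.float32))
    A=np.c_[2*P,np.ones(len(P))]; s=np.linalg.lstsq(A,(P**2).sum(1),rcond=None)[0]
    print("ring",s[:2],np.sqrt(s[2]+s[:2]@s[:2]),len(P),(cx,cy,r))
    return s[:2],m
E
python3 - <<'E'
from m import *
d=pickle.load(open("f0.pkl","rb")); f=d["top"]
c,m=ringm(f)
# slot profile: brightness on radius 33.5..35.5
g=cv2.cvtColor(f["pixels"],cv2.COLOR_BGR2GRAY).astype(np.float32)
a=np.arange(-180,180,2); v=[]
for t in np.radians(a):
    s=0
    for r in(33.5,34.5,35.5):
        u=proj(f,[c[0]+r*np.cos(t),c[1]+r*np.sin(t),190]).astype(np.float32)
        s+=cv2.getRectSubPix(g,(1,1),(float(u[0]),float(u[1])))[0,0]/3
    v.append(s)
v=np.array(v); w=np.clip(200-v,0,None)
z=(w*np.exp(3j*np.radians(a))).sum(); print("slot mod120",np.degrees(np.angle(z))/3, [(int(x),int(y)) for x,y in zip(a,v) if y<185])
# burr flange
g2=cv2.cvtColor(f["pixels"],cv2.COLOR_BGR2HSV); m=(g2[...,2]<95).astype(np.uint8)
m[:,:145]=0;m[:,185:]=0;m[:203]=0;m[245:]=0
n,l,st,cc=cv2.connectedComponentsWithStats(m);i=1+np.argmax(st[1:,4]);print(st[i])
cs,_=cv2.findContours((l==i).astype(np.uint8),0,1);P=np.array([ray(f,p,26)[:2] for p in cs[0][:,0]])
A=np.c_[2*P,np.ones(len(P))]; s=np.linalg.lstsq(A,(P**2).sum(1),rcond=None)[0]
print("burr",s[:2],np.sqrt(s[2]+s[:2]@s[:2]))
cx=s[:2]
for z in(65,28):
  print(z,proj(f,[*cx,z]))
im=cv2.resize(f["pixels"][200:246,142:188],(598,598),interpolation=2)
cv2.imwrite("pics/c3.png",cv2.convertScaleAbs(im,alpha=2.5))
s=d["scene"]; im=cv2.resize(s["pixels"][220:260,330:370],(600,600),interpolation=2)
cv2.imwrite("pics/c4.png",cv2.convertScaleAbs(im,alpha=2))
print(proj(s,[*cx,28]))
E
```

```text
ring [510.3651776    1.58634184] 43.57705265234555 109 (510.435791015625, 1.7055243253707886, 44.68419647216797)
slot mod120 -11.746068258524518 [(-142, 179), (-140, 130), (-138, 94), (-136, 73), (-134, 60), (-132, 55), (-130, 57), (-128, 63), (-126, 92), (-124, 139), (-20, 157), (-18, 107), (-16, 69), (-14, 55), (-12, 48), (-10, 50), (-8, 61), (-6, 83), (-4, 120), (-2, 168), (100, 149), (102, 109), (104, 95), (106, 86), (108, 86), (110, 88), (112, 96), (114, 112), (116, 148), (118, 183)]
[150 208  28  29 537]
burr [423.18533691 260.50774302] 36.390003103315074
65 [160.84326214 222.08531038]
28 [163.46931758 221.9888226 ]
[350.35301921 238.25072311]
```

View pics/c3.png

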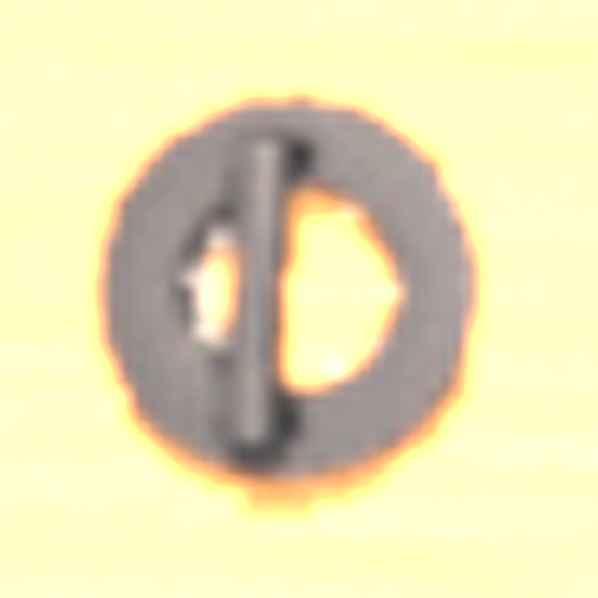

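View pics/c4.png

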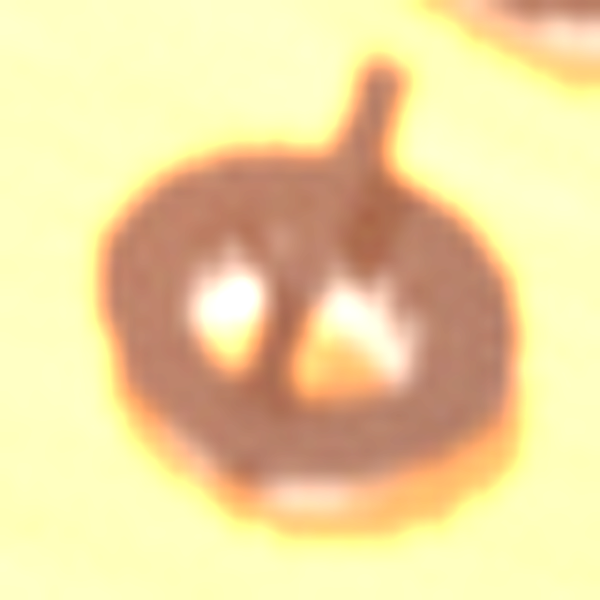

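Run:
```python
from m import *
d=pickle.load(open("f0.pkl","rb")); f=d["top"];s=d["scene"]
un=lambda x,y:((x+.5)/13-.5+142,(y+.5)/13-.5+200)
a=ray(f,un(265,145),65);b=ray(f,un(252,435),65);print(a,b,(a+b)/2,np.linalg.norm(a-b),np.degrees(np.arctan2(*(a-b)[[1,0]])))
c=np.array([423,260.])
for ph in(-6,54,-66,114):
  p=proj(s,[c[0]+34*np.cos(np.radians(ph)),c[1]+34*np.sin(np.radians(ph)),19]);print(ph,(p-[330,220]+.5)*15-.5)
```

```text
[451.81556873 257.91805253  65.        ] [395.82193931 260.19080728  65.        ] [423.81875402 259.0544299   65.        ] 56.03973545320174 -2.3243325131708303
-6 [232.68319601 441.15179475]
54 [426.07097066 441.85768427]
-66 [112.71932081 310.344916  ]
114 [491.28265415 311.53452016]
```

```bash
cat > pl.py <<'E'
import numpy as np,sys
from scipy.spatial.transform import Rotation as Ro
def plan(p0,rv,way,yawT,grip=87,step=58,ang=.18,first=0):
    """way: list of xyz; rotates to yawT about world z along the way; prints rows in tool frame"""
    R=Ro.from_rotvec(rv); p=np.array(p0,float); rows=[]
    x=R.as_matrix()[:,0]; yaw=np.arctan2(x[1],x[0]); dy=yawT-yaw
    way=[np.array(w,float) for w in way]
    while way or abs(dy)>.01:
        a=np.clip(-dy,-ang,ang)
        d=way[0]-p if way else np.zeros(3); n=np.linalg.norm(d)
        if n>step: d*=step/n
        elif way: way.pop(0)
        # tilt correction handled separately
        sh=R.inv().apply(d); rows.append([0,0,round(a,3),*sh.round(0),grip])
        p=p+R.apply(sh.round(0)); R=R*Ro.from_rotvec([0,0,a]); dy+=a
    for r in rows: print("[0,0,%g,%g,%g,%g,%g],"%tuple(r[2:6]+[r[6]]) )
    print(len(rows),p)
E
python3 - <<'E'
from pl import *
from cell import ctrl
o=ctrl.observe();print(o["ee_rot"])
plan(o["position"],o["ee_rot"],[(300,-560,320),(470,-350,380),(560,0,380),(423.5,259.5,300)],3.10)
E
```

```text
[-3.07194563e+00 -6.51200642e-01  7.01742580e-04]
[0,0,-0.18,22,-8,-53,87],
[0,0,-0.18,24,-3,-53,87],
[0,0,-0.18,2,-0,-5,87],
[0,0,-0.18,57,4,-13,87],
[0,0,-0.18,55,14,-12,87],
[0,0,-0.18,52,23,-13,87],
[0,0,-0.18,46,32,-12,87],
[0,0,-0.18,31,31,-10,87],
[0,0,-0.18,50,30,0,87],
[0,0,-0.18,44,38,0,87],
[0,0,-0.18,36,45,0,87],
[0,0,-0.18,27,51,0,87],
[0,0,-0.18,18,55,0,87],
[0,0,-0.18,7,58,1,87],
[0,0,-0.162,-0,13,-0,87],
[0,0,-0,28,48,15,87],
[0,0,-0,28,48,15,87],
[0,0,-0,28,48,15,87],
[0,0,-0,28,48,16,87],
[0,0,-0,28,49,15,87],
[0,0,-0,7,12,4,87],
21 [423.22024287 259.05866702 300.09645608]
```

Request:
arm_command(commands=[[0,0,-0.18,22,-8,-53,87],[0,0,-0.18,24,-3,-53,87],[0,0,-0.18,57,4,-13,87],[0,0,-0.18,55,14,-12,87],[0,0,-0.18,52,23,-13,87],[0,0,-0.18,46,32,-12,87]])

```text
time: 0.85
position: [468.1, -409.0, 365.6]
ee_rot: [-2.271, -2.158, 0.001]
contact_force: [0.9, -0.1, 0.3]
opening: 1.002
```

Run:
```python
from pl import *
from cell import ctrl
o=ctrl.observe();print(o["position"],o["ee_rot"],o["joint_pos"])
plan(o["position"],o["ee_rot"],[(500,-250,370),(560,0,370),(423.5,259.5,300)],3.10)
```

```text
[ 468.1369134  -408.98324058  365.58686828] [-2.27068211e+00 -2.15846851e+00  6.62223334e-04] [ 0.82345759  0.26551406 -0.23180227  1.2440438   0.05907853  1.64730165
  0.5528524 ]
[0,0,-0.18,57,8,-1,87],
[0,0,-0.18,55,19,-1,87],
[0,0,-0.18,41,23,-2,87],
[0,0,-0.18,43,38,0,87],
[0,0,-0.18,36,46,0,87],
[0,0,-0.18,27,51,1,87],
[0,0,-0.18,18,55,0,87],
[0,0,-0.18,3,25,0,87],
[0,0,-0.14,35,44,14,87],
[0,0,-0,28,49,14,87],
[0,0,-0,28,49,14,87],
[0,0,-0,28,49,14,87],
[0,0,-0,28,48,14,87],
[0,0,-0,6,10,3,87],
14 [423.32998465 259.88518976 299.89213168]
```

Request:
arm_command(commands=[[0,0,-0.18,57,8,-1,87],[0,0,-0.18,55,19,-1,87],[0,0,-0.18,41,23,-2,87],[0,0,-0.18,43,38,0,87],[0,0,-0.18,36,46,0,87],[0,0,-0.18,27,51,0,87],[0,0,-0.18,18,55,0,87],[0,0,-0.18,3,25,0,87],[0,0,-0.14,35,44,14,87]])

```text
time: 1.98
position: [525.0, 66.7, 355.2]
ee_rot: [0.024, -3.132, -0.014]
contact_force: [-0.2, 1.2, 0.2]
opening: 0.999
```

Run:
```python
from pl import *
from cell import ctrl
o=ctrl.observe();print(o["position"],o["ee_rot"],o["joint_pos"])
plan(o["position"],o["ee_rot"],[(423.5,259.5,230),(423.5,259.5,150)],3.10)
```

```text
[525.01960532  66.74111537 355.20116955] [ 0.0243125  -3.13185504 -0.01447664] [ 0.43669717  0.10414573 -0.6939881   1.47157518  0.05524605  1.59687242
  1.33271262]
[0,0,-0.18,22,45,30,87],
[0,0,-0.18,14,48,29,87],
[0,0,-0.18,6,50,30,87],
[0,0,-0.18,-4,50,30,87],
[0,0,-0.18,-4,15,9,87],
[0,0,-0.18,0,-1,58,87],
[0,0,-0.18,0,0,22,87],
[0,0,-0.18,0,0,0,87],
[0,0,-0.18,0,0,0,87],
[0,0,-0.18,0,0,0,87],
[0,0,-0.18,0,0,0,87],
[0,0,-0.18,0,0,0,87],
[0,0,-0.18,0,0,0,87],
[0,0,-0.18,0,0,0,87],
[0,0,-0.18,0,0,0,87],
[0,0,-0.18,0,0,0,87],
[0,0,-0.18,0,0,0,87],
[0,0,-0.18,0,0,0,87],
[0,0,-0.18,0,0,0,87],
[0,0,-0.18,0,0,0,87],
[0,0,-0.18,0,0,0,87],
[0,0,-0.18,0,0,0,87],
[0,0,-0.18,0,0,0,87],
[0,0,-0.18,0,0,0,87],
[0,0,-0.18,0,0,0,87],
[0,0,-0.18,0,0,0,87],
[0,0,-0.18,0,0,0,87],
[0,0,-0.18,0,0,0,87],
[0,0,-0.18,0,0,0,87],
[0,0,-0.18,0,0,0,87],
[0,0,-0.18,0,0,0,87],
[0,0,-0.18,0,0,0,87],
[0,0,-0.18,0,0,0,87],
[0,0,-0.18,0,0,0,87],
[0,0,-0.106,0,0,0,87],
35 [424.06748544 259.75696581 149.93004135]
```

```bash
cat > pl.py <<'E'
import numpy as np
from scipy.spatial.transform import Rotation as Ro
def target(yaw):
    return Ro.from_matrix(np.array([[np.cos(yaw),np.sin(yaw),0],[np.sin(yaw),-np.cos(yaw),0],[0,0,-1.]]))
def yawof(rv):
    x=Ro.from_rotvec(rv).as_matrix()[:,0]; return np.arctan2(x[1],x[0])
def plan(p0,rv,way,yawT,grip=87,step=58,ang=.17):
    R=Ro.from_rotvec(rv); p=np.array(p0,float); rows=[]; T=target(yawT)
    way=[np.array(w,float) for w in way]
    while len(rows)<40 and (way or (R.inv()*T).magnitude()>.01):
        e=(R.inv()*T).as_rotvec(); m=np.linalg.norm(e)
        if m>ang: e*=ang/m
        d=way[0]-p if way else np.zeros(3); n=np.linalg.norm(d)
        if n>step: d*=step/n
        elif way: way.pop(0)
        sh=R.inv().apply(d).round(1); rows.append([*e.round(3),*sh,grip])
        p=p+R.apply(sh); R=R*Ro.from_rotvec(e)
    for r in rows: print("[%g,%g,%g,%g,%g,%g,%g],"%tuple(r))
    print(len(rows),p)
E
python3 - <<'E'
from pl import *
from cell import ctrl
o=ctrl.observe();print(yawof(o["ee_rot"]))
plan(o["position"],o["ee_rot"],[(423.5,259.5,230),(423.5,259.5,140)],3.10)
E
```

```text
-3.1260225829565464
[0.009,-0.01,0.057,22.5,44.6,29.5,87],
[-0,-0,-0,25.3,43.5,28.9,87],
[-0,0,-0,25.2,43.5,28.9,87],
[-0,-0,-0,25.3,43.5,28.9,87],
[-0,-0,-0,8.3,14.4,9.6,87],
[-0,-0,-0,0,-0,58,87],
[-0,-0,-0,0,-0,32,87],
7 [423.54513448 259.52564686 140.03398636]
```

Request:
arm_command(commands=[[0.009,-0.01,0.057,22.5,44.5,29.5,87],[0,0,0,25,43.5,29,87],[0,0,0,25,43.5,29,87],[0,0,0,25,43.5,29,87],[0,0,0,8,14.5,9.5,87],[0,0,0,0,0,20,87],[0,0,0,0,0,0,87]])

```text
time: 2.85
position: [415.8, 268.7, 203.5]
ee_rot: [-0.051, -3.14, 0.003]
contact_force: [0.1, -0.3, 1.1]
opening: 0.997
```

Run:
```python
from pl import *
from cell import ctrl
o=ctrl.observe();print(o["position"],yawof(o["ee_rot"]),o["ee_rot"],o["joint_pos"],o["contact_force"])
plan(o["position"],o["ee_rot"],[(423.5,259.5,110)],3.10)
```

```text
[415.82491528 268.67355188 203.52383723] 3.109254250636186 [-0.05077977 -3.14033165  0.00320091] [ 0.19830746  0.08941233 -0.89580441  1.8031828   0.07375112  1.2851618
  0.82196111] [ 0.14415008 -0.27909298  1.10574888]
[-0.002,-0.001,0.009,-4.9,-5.4,57.5,87],
[-0,-0,-0,-3.1,-3.4,36,87],
2 [423.45301181 259.47559767 110.03105965]
```

Request:
arm_command(commands=[[0,0,0.009,-4,-4.5,40,87],[0,0,0,-3,-4,40,87],[0,0,0,0,0,10,87],[0,0,0,0,0,0,87]])

```text
time: 3.35
position: [425.4, 259.9, 115.4]
ee_rot: [0.069, 3.138, -0.0]
contact_force: [-0.1, 0.1, -0.1]
opening: 1.003
```

Run:
```python
from pl import *
from h import *
from cell import ctrl
o=ctrl.observe();print(o["position"],yawof(o["ee_rot"]),o["contact_force"])
plan(o["position"],o["ee_rot"],[(423.5,259.5,58)],3.10)
f=ctrl.grab_frame("scene");g=ctrl.grab_frame("top")
a=cv2.resize(f["pixels"][150:280,290:420],(400,400),interpolation=2);b=cv2.resize(g["pixels"][170:270,110:210],(400,400),interpolation=2)
cv2.imwrite("pics/d1.png",np.hstack([a,b]))
```

```text
[425.41691881 259.88158342 115.38936306] 3.0974830156533315 [-0.11220626  0.10237176 -0.14349956]
[-0,0.003,-0.003,2.1,-0.5,57.4,87],
1 [423.48058152 259.4571636   57.98300047]
```

View pics/d1.png

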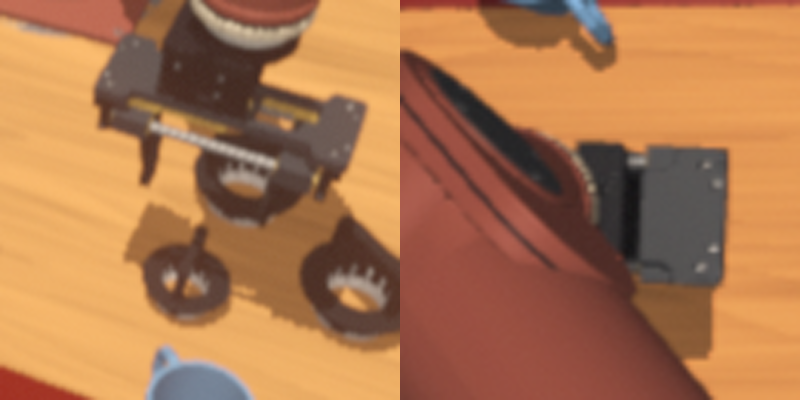

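Request:
arm_command(commands=[[0,0,0,2,0,22,60],[0,0,0,0,0,20,50],[0,0,0,0,0,12,40],[0,0,0,0,0,1,40],[0,0,0,0,0,0,40]])

```text
time: 4.08
position: [427.3, 262.3, 63.7]
ee_rot: [0.069, 3.13, 0.004]
contact_force: [0.0, -0.6, -0.3]
opening: 0.523
```

```bash
cat > st.py <<'E'
from pl import *
from cell import ctrl
import sys
o=ctrl.observe();print(o["time"],o["position"].round(2),"yaw",round(yawof(o["ee_rot"]),3),o["ee_rot"].round(4),"F",o["contact_force"].round(1),"M",o["moment"].round(2),"op",round(o["opening"]*87,1),"q7",o["joint_pos"][6].round(2))
if len(sys.argv)>1:
    a=[float(x) for x in sys.argv[1:]]
    plan(o["position"],o["ee_rot"],[a[:3]],a[3],a[4])
E
python3 st.py 423.5 259.5 58 3.10 40
```

```text
4.075 [427.29 262.29  63.68] yaw 3.097 [0.0694 3.1296 0.0043] F [ 0.  -0.6 -0.3] M [ 0.09 -0.08  0.07] op 45.5 q7 0.69
[0.003,0.011,-0.003,3.7,-3,5.6,40],
1 [423.52217848 259.47013486  58.02520776]
```

Request:
arm_command(commands=[[0.003,0.011,-0.003,3.5,-3,5,35],[0,0,0,0,0,0,30]])

```text
time: 4.32
position: [423.9, 259.4, 59.0]
ee_rot: [0.065, 3.141, 0.0]
contact_force: [0.6, -0.1, 0.1]
opening: 0.378
```

```bash
python3 st.py 423.5 259.5 58 3.10 30
```

```text
4.325 [423.91 259.44  59.  ] yaw 3.1 [6.4700e-02 3.1406e+00 1.0000e-04] F [ 0.6 -0.1  0.1] M [ 0.14 -0.11 -0.03] op 32.8 q7 0.69
[0,0,0,0.4,0,1,30],
1 [423.50583053 259.45409738  57.99863906]
```

Request:
arm_command(commands=[[0,0,0,0,0,1,16],[0,0,0,0,0,0,0],[0,0,0,0,0,0,0],[0,0,0,0,0,0,0],[0,0,0,0,0,0,0]])

```text
time: 4.95
position: [424.2, 259.6, 58.4]
ee_rot: [0.065, 3.14, 0.0]
contact_force: [0.5, 0.3, -0.4]
opening: 0.01
```

```bash
python3 st.py 423.5 259.5 120 3.10 0
```

```text
4.95 [424.23 259.58  58.39] yaw 3.1 [6.4900e-02 3.1398e+00 5.0000e-04] F [ 0.5  0.3 -0.4] M [ 0.1  -0.11 -0.01] op 0.9 q7 0.69
[0,0.001,0,0.6,-0.1,-58,0],
[0,0,-0,0.1,0,-3.6,0],
2 [423.45618192 259.49674183 119.98438418]
```

Run:
```python
from h import *
from cell import ctrl
f=ctrl.grab_frame("scene");g=ctrl.grab_frame("top")
a=cv2.resize(f["pixels"][170:270,300:400],(400,400),interpolation=2);b=cv2.resize(g["pixels"][170:270,110:210],(400,400),interpolation=2)
cv2.imwrite("pics/d2.png",np.hstack([a,b]))
```

```text
(no output)
```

View pics/d2.png

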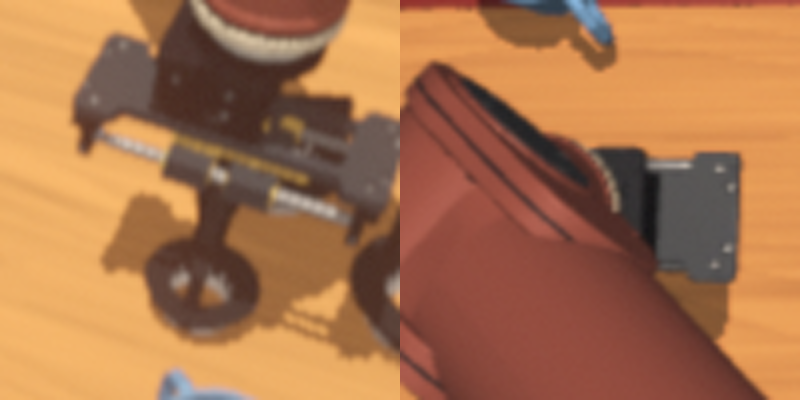

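Run:
```python
from h import *
from cell import ctrl
f=ctrl.grab_frame("scene")
im=cv2.resize(f["pixels"][200:260,320:380],(600,600),interpolation=2);im=cv2.convertScaleAbs(im,alpha=2)
for n,X in(("tcp",(424.2,259.6,58.4)),("tip",(424.2,259.6,39.4)),("b+",(453,258,65)),("b-",(394,260.5,65))):
    p=proj(f,X);print(n,p);q=((p-[320,200]+.5)*10).astype(int);cv2.circle(im,tuple(map(int,q)),4,(0,255,0),1);cv2.putText(im,n,tuple(map(int,q)),0,.5,(255,0,0))
cv2.imwrite("pics/d3.png",im)
```

```text
tcp [351.74941251 231.04837896]
tip [350.59910838 235.68643699]
b+ [348.70054889 237.00260706]
b- [355.355396  221.6550684]
```

View pics/d3.png

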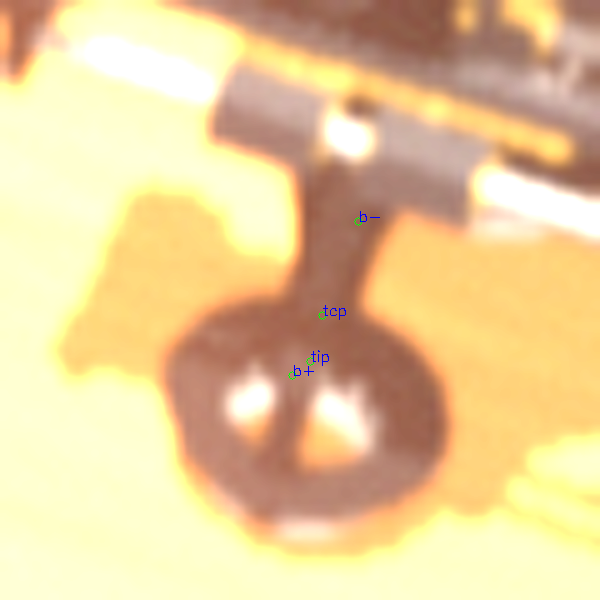

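Request:
arm_command(commands=[[0,0,0,0,0,-6,0],[0,0,0,0,0,-12,0],[0,0,0,0,0,-12,0],[0,0,0,0,0,0,0]])

```text
time: 5.6
position: [424.6, 260.0, 91.2]
ee_rot: [0.065, 3.139, 0.001]
contact_force: [0.3, 1.0, 0.7]
opening: 0.006
```

```bash
python3 st.py;python3 st.py
python3 - <<'E'
from h import *
from cell import ctrl
f=ctrl.grab_frame("scene")
im=cv2.resize(f["pixels"][200:260,320:380],(600,600),interpolation=2);im=cv2.convertScaleAbs(im,alpha=2)
cv2.imwrite("pics/d4.png",im)
E
```

```text
5.6 [424.57 259.96  91.24] yaw 3.1 [6.4700e-02 3.1388e+00 1.4000e-03] F [0.3 1.  0.7] M [ 0.06 -0.17  0.03] op 0.5 q7 0.73
5.6 [424.57 259.96  91.24] yaw 3.1 [6.4700e-02 3.1388e+00 1.4000e-03] F [0.3 1.  0.7] M [ 0.06 -0.17  0.03] op 0.5 q7 0.73
```

View pics/d4.png

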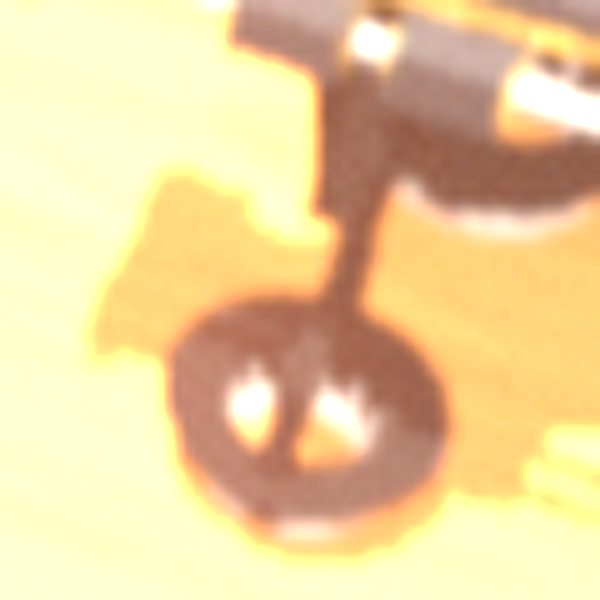

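Run:
```python
from h import *
d=pickle.load(open("f0.pkl","rb")); f=d["top"];s=d["scene"]
for z in(170,190,210,240): print(z,proj(f,[425.4,260,z]),proj(f,[425.4,165,z]))
print("tip",proj(s,[424.6,260,72.2]))
for z in (10,20,28,35): print(z,ray(s,(350.0,240.7),z), ray(f,(163.5,222),z))
# ring in scene
g=cv2.cvtColor(s["pixels"],cv2.COLOR_BGR2HSV); m=((g[...,2]>170)&(g[...,1]<50)).astype(np.uint8)
m[:165]=0;m[210:]=0;m[:,:220]=0;m[:,280:]=0
cs,_=cv2.findContours(m,0,1);c=max(cs,key=cv2.contourArea);e=cv2.fitEllipse(c);print(e);print(proj(s,[510.4,1.6,190]),ray(s,e[0],190))
```

```text
170 [152.65188076 221.42564368] [194.09903998 220.95688272]
190 [150.86635572 221.47337798] [193.08672209 220.99581286]
210 [149.01314085 221.5229219 ] [192.03611111 221.03621561]
240 [146.09773358 221.60086251] [190.38350337 221.09976902]
tip [352.71711511 227.75515702]
10 [416.38855404 260.65939776  10.        ] [423.07359439 263.63033709  10.        ]
20 [424.95950163 261.29268065  20.        ] [423.1190991  261.85143744  20.        ]
28 [431.8162597  261.79930697  28.        ] [423.15550288 260.42831773  28.        ]
35 [437.81592301 262.24260499  35.        ] [423.18735618 259.18308798  35.        ]
((247.74786376953125, 189.20787048339844), (26.10918426513672, 36.51240158081055), 87.50325012207031)
[247.80174818 187.6952227 ] [515.34006734   3.85133848 190.        ]
```

Run:
```python
from h import *
d=pickle.load(open("f0.pkl","rb")); f=d["top"];s=d["scene"]
for y in(-47,47): print(proj(s,[425.4,259.9+y,96.4]))
print("start tips")
R=np.array([0.914,0.405,0]);Y=np.array([.405,-.914,0])
for k in(-47,47): print(proj(s,np.array([263.5,-593.6,190])+k*Y),proj(f,np.array([263.5,-593.6,190])+k*Y))
im=cv2.resize(s["pixels"][0:100,60:160],(600,600),interpolation=2);cv2.imwrite("pics/e1.png",im)
```

```text
[336.26605915 216.21445282]
[372.58332504 227.45021628]
start tips
[135.48373041  93.6414288 ] [509.34164167 297.36135552]
[108.01521752  93.76768911] [545.67992468 279.84290615]
```

View pics/e1.png

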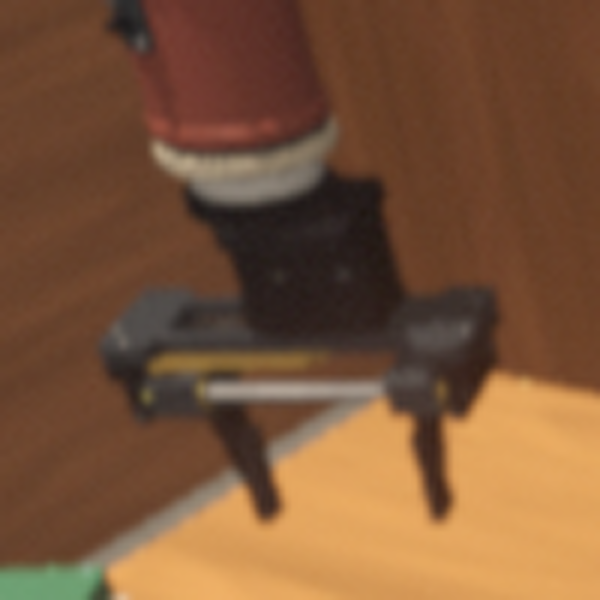

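Run:
```python
from h import *
d=pickle.load(open("f0.pkl","rb")); s=d["scene"]
from scipy.optimize import least_squares as ls
b=np.array([0,1.7])
for bias in (0,1):
  for x in(415,420,425):
    for uv,cl in(((353.5,221.5),72.2),((338.1,210.1),96.4)):
        r=ls(lambda q:proj(s,[x,q[0],q[1]])-(np.array(uv)-bias*b),[260,80]).x; print(bias,x,r.round(1),"dz",(r[1]-cl).round(1))
# start
for uv,k in(((104.5,86.3),0),((133.3,86.3),1)):
    for x in(244,263,282): print(x,ls(lambda q:proj(s,[x,q[0],q[1]])-(np.array(uv)-b),[-593,190]).x)
```

```text
0 415 [257.4  85.6] dz 13.4
0 415 [213.  109.5] dz 13.1
0 420 [257.8  90.9] dz 18.7
0 420 [213.7 114.6] dz 18.2
0 425 [258.2  96.1] dz 23.9
0 425 [214.4 119.7] dz 23.3
1 415 [256.4  91.7] dz 19.5
1 415 [212.2 115.5] dz 19.1
1 420 [256.8  96.9] dz 24.7
1 420 [212.9 120.6] dz 24.2
1 425 [257.2 102.2] dz 30.0
1 425 [213.6 125.6] dz 29.2
244 [-683.81988101  195.51805511]
263 [-661.84592784  209.14989636]
282 [-639.87197467  222.78173762]
244 [-550.21364489  223.06525477]
263 [-531.18932083  236.08893563]
282 [-512.16499666  249.11261657]
```

Request:
arm_command(commands=[[0,0,0,1,0,0,40],[0,0,0,0,0,0,40],[0,0,0,0,0,12,40],[0,0,0,0,0,12,40],[0,0,0,0,0,12,40],[0,0,0,0,0,6,40],[0,0,0,0,0,0,40]])

```text
time: 6.52
position: [421.8, 259.0, 43.6]
ee_rot: [-0.064, -3.139, 0.001]
contact_force: [0.1, -0.1, 0.3]
opening: 0.459
```

```bash
python3 st.py 423.5 259.5 45 3.10 40
```

```text
6.525 [421.85 258.97  43.65] yaw 3.101 [-6.440e-02 -3.139e+00  1.100e-03] F [ 0.1 -0.1  0.3] M [ 0.14 -0.12 -0.04] op 39.9 q7 0.68
[-0.001,-0.002,0.001,-1.6,0.6,-1.4,40],
1 [423.47132271 259.50527221  45.04263055]
```

Run:
```python
from h import *
from cell import ctrl
f=ctrl.grab_frame("scene")
im=cv2.resize(f["pixels"][200:260,320:380],(600,600),interpolation=2);im=cv2.convertScaleAbs(im,alpha=2)
cv2.imwrite("pics/d5.png",im)
```

```text
(no output)
```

View pics/d5.png

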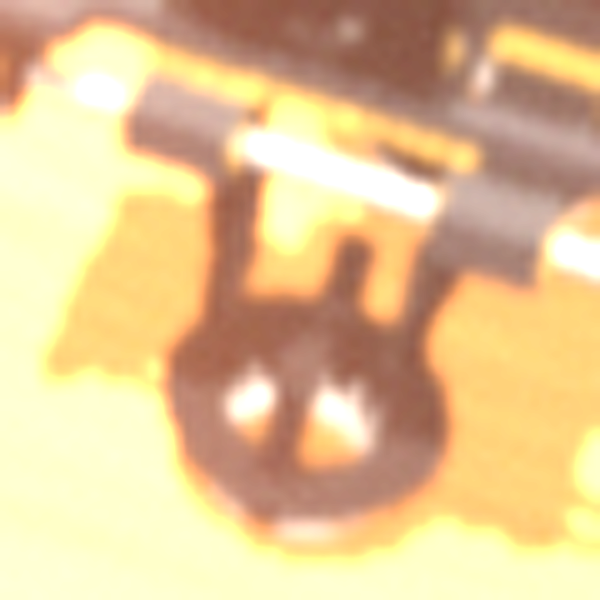

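Request:
arm_command(commands=[[0,0,0,-1.5,0.5,4,36],[0,0,0,0,0,4,30],[0,0,0,0,0,0,25]])

```text
time: 6.95
position: [424.2, 259.8, 36.1]
ee_rot: [-0.065, -3.141, 0.0]
contact_force: [0.3, 0.4, -0.3]
opening: 0.32
```

```bash
python3 st.py 423.5 259.5 36 3.10 40
```

```text
6.95 [424.22 259.79  36.11] yaw 3.1 [-6.4800e-02 -3.1407e+00  1.0000e-04] F [ 0.3  0.4 -0.3] M [ 0.1  -0.11 -0.03] op 27.8 q7 0.66
[-0,-0,0,0.7,-0.3,0.1,40],
1 [423.51270602 259.52057458  36.01365198]
```

Request:
arm_command(commands=[[0,0,0,0,0,2.5,16],[0,0,0,0,0,0,0],[0,0,0,0,0,0,0],[0,0,0,0,0,0,0],[0,0,0,0,0,0,0]])

```text
time: 7.58
position: [424.2, 259.8, 33.5]
ee_rot: [-0.065, -3.141, -0.0]
contact_force: [-0.4, 1.8, -1.7]
opening: 0.11
```

```bash
python3 st.py
```

```text
7.575 [424.17 259.81  33.51] yaw 3.1 [-0.0647 -3.1409 -0.    ] F [-0.4  1.8 -1.7] M [ 0.18 -0.15  0.01] op 9.5 q7 0.66
```

Request:
arm_command(commands=[[0,0,0,0,0,-10,0],[0,0,0,0,0,-30,0],[0,0,0,0,0,-45,0],[0,0,0,0,0,-45,0],[0,0,0,0,0,-45,0],[0,0,0,0,0,-40,0],[0,0,0,0,0,-20,0],[0,0,0,0,0,0,0]])

```text
time: 8.57
position: [421.9, 259.7, 279.0]
ee_rot: [-0.06, -3.14, 0.002]
contact_force: [-0.7, 0.4, -3.7]
opening: 0.113
```

```bash
python3 - <<'E'
from h import *
from cell import ctrl
f=ctrl.grab_frame("scene");g=ctrl.grab_frame("top")
a=cv2.resize(f["pixels"][130:260,290:420],(400,400),interpolation=2);b=cv2.resize(g["pixels"][170:270,90:190],(400,400),interpolation=2)
cv2.imwrite("pics/d6.png",cv2.convertScaleAbs(np.hstack([a,b]),alpha=1.6))
E
python3 st.py 511 1.5 280 2.97 0
```

```text
8.675 [421.23 259.12 277.04] yaw 3.103 [-0.0601 -3.1375  0.004 ] F [-0.   0.5 -2.3] M [ 0.11 -0.15  0.01] op 9.7 q7 0.88
[-0.003,-0.003,0.133,-21.2,-54,-0.6,0],
[-0,-0,-0,-28.1,-50.7,-0.6,0],
[-0,-0,-0,-28.2,-50.7,-0.6,0],
[-0,-0,-0,-28.1,-50.7,-0.6,0],
[-0,-0,-0,-19.8,-35.7,-0.5,0],
5 [510.95503179   1.51919376 280.00261428]
```

View pics/d6.png

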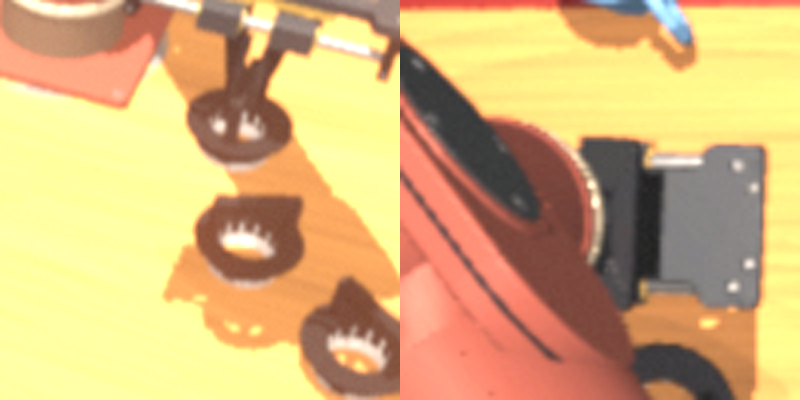

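Lifted; the burr hangs in the jaws (scene ≈ 367,170). Now to above the throat.

Request:
arm_command(commands=[[0,0,0.07,-21,-52,-2,0],[0,0,0.063,-25,-52,-1,0],[0,0,0,-28,-50,-1,0],[0,0,0,-28,-45,-1,0],[0,0,0,-14,-25,-1,0],[0,0,0,0,0,0,0]])

```text
time: 9.43
position: [505.5, 14.1, 273.9]
ee_rot: [-0.269, -3.113, 0.006]
contact_force: [-0.4, 0.4, -3.0]
opening: 0.109
```

```bash
python3 st.py 511 1.5 250 2.97 0
```

```text
9.425 [505.55  14.13 273.91] yaw 2.969 [-0.2689 -3.1134  0.0058] F [-0.4  0.4 -3. ] M [ 0.18 -0.19  0.03] op 9.5 q7 1.25
[-0.005,-0.016,-0.001,-7.9,-11.4,23.8,0],
1 [510.97446222   1.48666764 250.03953994]
```

Request:
arm_command(commands=[[-0.005,-0.016,0,-8,-11,10,0],[0,0,0,0,0,0,0],[0,0,0,0,0,10,0],[0,0,0,0,0,0,0]])

```text
time: 9.93
position: [509.1, 5.6, 250.3]
ee_rot: [-0.263, -3.125, -0.002]
contact_force: [-0.4, -0.4, -1.5]
opening: 0.106
```

```bash
python3 - <<'E'
from h import *
from cell import ctrl
f=ctrl.grab_frame("scene");g=ctrl.grab_frame("top")
a=cv2.resize(f["pixels"][110:250,180:320],(400,400),interpolation=2);b=cv2.resize(g["pixels"][130:230,220:320],(400,400),interpolation=2)
cv2.imwrite("pics/d7.png",cv2.convertScaleAbs(np.hstack([a,b]),alpha=1.6))
E
python3 st.py 511 1.5 235 2.97 0
```

```text
10.025 [509.77   5.66 251.35] yaw 2.974 [-2.6310e-01 -3.1265e+00 -2.5000e-03] F [ 0.4 -1.1 -2.1] M [ 0.16 -0.13  0.01] op 9.4 q7 1.27
[0.001,-0.004,0.004,-2,-3.9,16.3,0],
1 [511.02316451   1.50981932 235.03625771]
```

View pics/d7.png

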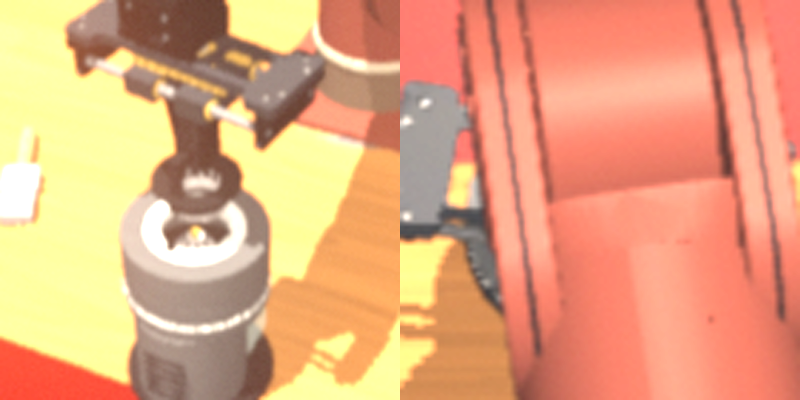

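Run:
```python
from h import *
s=pickle.load(open("f0.pkl","rb"))["scene"]
print(proj(s,[509,5.7,243.5]), proj(s,[510.4,1.6,190]))
from cell import ctrl
f=ctrl.grab_frame("scene"); im=cv2.resize(f["pixels"][145:215,215:285],(700,700),interpolation=2)[:600]
for X in([509,5.7,243.5],[510.4,1.6,190]):
  p=(proj(s,X)-[215,145]+.5)*10; cv2.circle(im,tuple(int(v) for v in p),4,(0,255,0),2)
cv2.imwrite("pics/d8.png",cv2.convertScaleAbs(im,alpha=1.8))
```

```text
[248.92199123 171.19326522] [247.80174818 187.6952227 ]
```

View pics/d8.png

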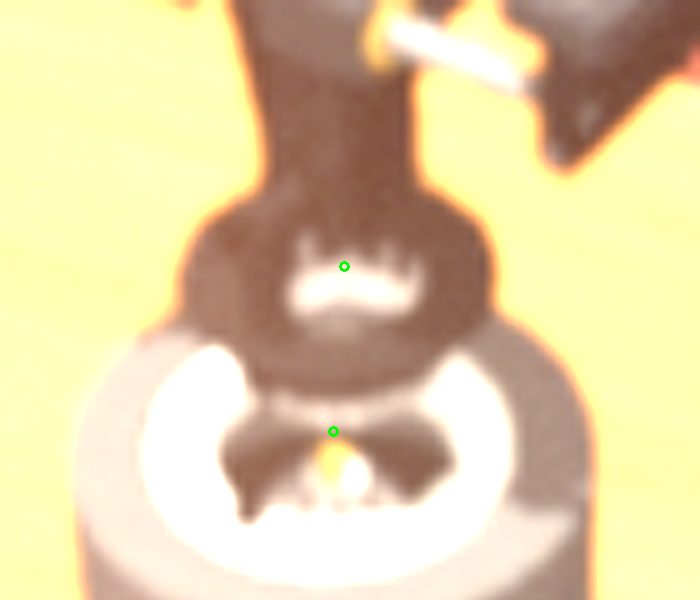

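Request:
arm_command(commands=[[0,-0.004,0,-3,-3.5,6,0],[0,0,0,0,0,6,0],[0,0,0,0,0,6,0],[0,0,0,0,0,0,0]])

```text
time: 10.58
position: [512.6, 1.2, 232.5]
ee_rot: [0.264, 3.129, 0.002]
contact_force: [0.0, -0.8, -3.3]
opening: 0.111
```

```bash
python3 st.py 511.5 1.5 222 2.97 0
```

```text
10.575 [512.62   1.22 232.51] yaw 2.973 [2.6420e-01 3.1293e+00 1.7000e-03] F [ 0.  -0.8 -3.3] M [ 0.11 -0.13  0.02] op 9.6 q7 1.28
[0.001,0.001,0.003,1.2,0.1,10.5,0],
1 [511.46319462   1.52938984 222.00655885]
```

Request:
arm_command(commands=[[0,0,0,1,0,6,0],[0,0,0,0,0,5,0],[0,0,0,0,0,5,0],[0,0,0,0,0,0,0]])

```text
time: 11.08
position: [511.5, 1.5, 215.3]
ee_rot: [0.264, 3.129, 0.002]
contact_force: [0.6, -0.4, -2.3]
opening: 0.109
```

```bash
python3 st.py 511 1.5 212 2.97 0
```

```text
11.075 [511.49   1.52 215.32] yaw 2.973 [2.6400e-01 3.1295e+00 1.7000e-03] F [ 0.6 -0.4 -2.3] M [ 0.11 -0.11  0.03] op 9.5 q7 1.27
[0.001,0.001,0.003,0.5,-0.1,3.3,0],
1 [510.98788819   1.50707993 212.01784316]
```

No contact yet; continue in 2 mm steps.

Request:
arm_command(commands=[[0,0,0,0,0,2,0],[0,0,0,0,0,2,0],[0,0,0,0,0,0,0]])

```text
time: 11.45
position: [511.6, 1.6, 211.3]
ee_rot: [0.264, 3.129, 0.002]
contact_force: [-1.1, 0.5, -2.0]
opening: 0.112
```

```bash
python3 st.py
```

```text
11.45 [511.62   1.63 211.29] yaw 2.973 [2.6380e-01 3.1292e+00 1.9000e-03] F [-1.1  0.5 -2. ] M [ 0.09 -0.13  0.03] op 9.8 q7 1.27
```

Request:
arm_command(commands=[[0,0,0,0,0,1.5,0],[0,0,0,0,0,1.5,0]])

```text
time: 11.7
position: [511.9, 1.9, 208.7]
ee_rot: [0.263, 3.128, 0.002]
contact_force: [-1.3, 1.4, 3.2]
opening: 0.105
```

```bash
python3 st.py
```

```text
11.7 [511.95   1.91 208.73] yaw 2.974 [2.6350e-01 3.1283e+00 2.3000e-03] F [-1.3  1.4  3.2] M [ 0.25  0.25 -0.03] op 9.1 q7 1.27
```

Request:
arm_command(commands=[[0,0,0.03,0,0,0.2,0],[0,0,0.03,0,0,0.2,0]])

```text
time: 11.95
position: [512.0, 2.1, 208.5]
ee_rot: [0.363, 3.118, 0.003]
contact_force: [-0.8, -0.5, -1.4]
opening: 0.113
```

```bash
python3 st.py
```

```text
11.95 [512.03   2.11 208.46] yaw 2.91 [3.6260e-01 3.1182e+00 2.6000e-03] F [-0.8 -0.5 -1.4] M [ 0.27 -0.01  0.01] op 9.8 q7 1.2
```

Request:
arm_command(commands=[[0,0,0,0,0,1,0]])

```text
time: 12.08
position: [512.1, 2.0, 207.5]
ee_rot: [0.364, 3.118, 0.002]
contact_force: [-0.4, 1.7, -1.8]
opening: 0.107
```

```bash
python3 st.py
```

```text
12.075 [512.11   2.01 207.51] yaw 2.909 [3.6420e-01 3.1178e+00 2.5000e-03] F [-0.4  1.7 -1.8] M [0.62 0.13 0.05] op 9.3 q7 1.2
```

Request:
arm_command(commands=[[0,0,0,0,0,0.8,0]])

```text
time: 12.2
position: [511.8, 1.8, 206.4]
ee_rot: [0.364, 3.119, 0.002]
contact_force: [-0.8, -0.2, -2.2]
opening: 0.113
```

```bash
python3 st.py
```

```text
12.2 [511.76   1.8  206.43] yaw 2.909 [3.6440e-01 3.1186e+00 1.9000e-03] F [-0.8 -0.2 -2.2] M [0.02 0.29 0.04] op 9.8 q7 1.2
```

Request:
arm_command(commands=[[0,0,0,0,0,1.5,0],[0,0,0,0,0,1.5,0]])

```text
time: 12.45
position: [511.5, 1.7, 203.0]
ee_rot: [0.364, 3.119, 0.002]
contact_force: [-1.7, 1.1, -0.9]
opening: 0.117
```

```bash
python3 st.py
```

```text
12.45 [511.55   1.67 202.96] yaw 2.909 [3.6440e-01 3.1191e+00 1.7000e-03] F [-1.7  1.1 -0.9] M [0.19 0.14 0.07] op 10.1 q7 1.2
```

Request:
arm_command(commands=[[0,0,0,0,0,1.2,0],[0,0,0,0,0,1.0,0]])

```text
time: 12.7
position: [511.6, 1.7, 200.5]
ee_rot: [0.364, 3.119, 0.002]
contact_force: [-0.6, -0.2, -1.7]
opening: 0.11
```

```bash
python3 st.py
```

```text
12.7 [511.56   1.71 200.49] yaw 2.909 [3.6410e-01 3.1192e+00 1.8000e-03] F [-0.6 -0.2 -1.7] M [0.17 0.1  0.03] op 9.5 q7 1.2
```

Request:
arm_command(commands=[[0,0,0,0,0,1,0],[0,0,0,0,0,0.7,0]])

```text
time: 12.95
position: [511.6, 2.0, 199.3]
ee_rot: [0.364, 3.119, 0.002]
contact_force: [-4.3, 1.2, 6.1]
opening: 0.107
```

```bash
python3 st.py
```

```text
12.95 [511.64   2.04 199.25] yaw 2.91 [3.635e-01 3.119e+00 2.000e-03] F [-4.3  1.2  6.1] M [0.08 0.84 0.1 ] op 9.3 q7 1.2
```

Request:
arm_command(commands=[[0,0,0,0,0,-0.2,0]])

```text
time: 13.08
position: [511.6, 1.9, 199.5]
ee_rot: [0.363, 3.119, 0.002]
contact_force: [-2.3, -0.6, -2.8]
opening: 0.108
```

```bash
python3 st.py
python3 - <<'E'
from h import *
from cell import ctrl
f=ctrl.grab_frame("scene"); im=cv2.resize(f["pixels"][145:215,215:285],(700,700),interpolation=2)[:600]
cv2.imwrite("pics/d9.png",cv2.convertScaleAbs(im,alpha=1.8))
E
python3 st.py
```

```text
13.075 [511.59   1.94 199.53] yaw 2.91 [3.6350e-01 3.1189e+00 1.5000e-03] F [-2.3 -0.6 -2.8] M [-0.05  0.2   0.05] op 9.4 q7 1.2
13.125 [511.6    1.95 199.49] yaw 2.91 [3.635e-01 3.119e+00 1.700e-03] F [-1.7 -0.3  1.8] M [0.08 0.4  0.06] op 9.7 q7 1.2
```

View pics/d9.png

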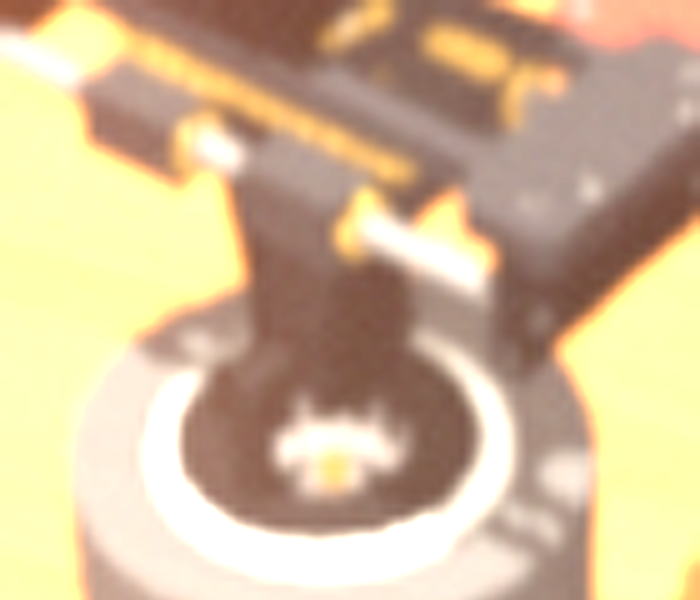

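Request:
arm_command(commands=[[0,0,0.05,0,0,0,0],[0,0,0.05,0,0,0,0],[0,0,0.05,0,0,0,0]])

```text
time: 13.5
position: [511.5, 2.0, 199.5]
ee_rot: [0.601, 3.082, 0.001]
contact_force: [-2.3, 0.5, 0.1]
opening: 0.108
```

```bash
python3 st.py
```

```text
13.5 [511.5    2.01 199.48] yaw 2.757 [6.0080e-01 3.0822e+00 1.4000e-03] F [-2.3  0.5  0.1] M [0.06 0.42 0.32] op 9.4 q7 1.05
```

Mz ≈ 0.3 N m: the ring is being taken along. Continue.

Request:
arm_command(commands=[[0,0,0.05,0,0,0,0],[0,0,0.05,0,0,0,0],[0,0,0.05,0,0,0,0],[0,0,0.05,0,0,0,0]])

```text
time: 14.0
position: [511.3, 2.1, 199.5]
ee_rot: [0.913, 3.005, 0.001]
contact_force: [-2.0, -0.1, 0.6]
opening: 0.113
```

```bash
python3 st.py
```

```text
14.0 [511.28   2.1  199.48] yaw 2.552 [9.1310e-01 3.0049e+00 7.0000e-04] F [-2.  -0.1  0.6] M [0.06 0.44 0.3 ] op 9.8 q7 0.84
```

Request:
arm_command(commands=[[0,0,0.05,0,0,0,0],[0,0,0.05,0,0,0,0],[0,0,0.05,0,0,0,0]])

```text
time: 14.38
position: [511.2, 2.2, 199.5]
ee_rot: [1.141, 2.926, 0.0]
contact_force: [-1.6, 0.1, 0.4]
opening: 0.111
```

```bash
python3 st.py
```

```text
14.375 [511.16   2.18 199.46] yaw 2.398 [1.1412e+00 2.9261e+00 2.0000e-04] F [-1.6  0.1  0.4] M [0.09 0.39 0.3 ] op 9.7 q7 0.69
```

Request:
arm_command(commands=[[0,0,0.04,0,0,0,0],[0,0,0.04,0,0,0,0]])

```text
time: 14.62
position: [511.1, 2.3, 199.5]
ee_rot: [1.26, 2.877, -0.0]
contact_force: [-2.0, -0.1, 0.5]
opening: 0.107
```

```bash
python3 st.py
```

```text
14.625 [511.13   2.27 199.47] yaw 2.316 [ 1.2601  2.8769 -0.    ] F [-2.  -0.1  0.5] M [0.06 0.37 0.29] op 9.3 q7 0.61
```

Request:
arm_command(commands=[[0,0,0.03,0,0,0,0],[0,0,0.03,0,0,0,0]])

```text
time: 14.88
position: [511.1, 2.3, 199.4]
ee_rot: [1.349, 2.836, -0.0]
contact_force: [-2.1, 0.4, 1.0]
opening: 0.111
```

```bash
python3 st.py
```

```text
14.875 [511.07   2.3  199.44] yaw 2.254 [ 1.3489e+00  2.8364e+00 -2.0000e-04] F [-2.1  0.4  1. ] M [0.09 0.46 0.36] op 9.6 q7 0.55
```

Request:
arm_command(commands=[[0,0,0.03,0,0,0,0],[0,0,0.03,0,0,0,0]])

```text
time: 15.12
position: [511.1, 2.4, 199.5]
ee_rot: [1.438, 2.792, -0.0]
contact_force: [-2.2, 1.1, 0.3]
opening: 0.105
```

```bash
python3 st.py
```

```text
15.125 [511.05   2.36 199.46] yaw 2.19 [ 1.4383e+00  2.7921e+00 -2.0000e-04] F [-2.2  1.1  0.3] M [0.21 0.42 0.43] op 9.2 q7 0.48
```

Request:
arm_command(commands=[[0,0,0.025,0,0,0,0]])

```text
time: 15.25
position: [511.0, 2.5, 199.5]
ee_rot: [1.475, 2.773, -0.0]
contact_force: [-1.8, 1.6, 1.0]
opening: 0.116
```

```bash
python3 st.py
```

```text
15.25 [511.05   2.49 199.47] yaw 2.164 [ 1.4751  2.7729 -0.    ] F [-1.8  1.6  1. ] M [0.2  0.44 0.55] op 10.1 q7 0.46
```

Request:
arm_command(commands=[[0,0,0.025,0,0,0,0]])

```text
time: 15.38
position: [511.0, 2.5, 199.5]
ee_rot: [1.512, 2.753, -0.0]
contact_force: [-2.3, -0.5, -0.1]
opening: 0.12
```

```bash
python3 st.py
```

```text
15.375 [511.05   2.54 199.45] yaw 2.137 [ 1.5115  2.7532 -0.    ] F [-2.3 -0.5 -0.1] M [0.14 0.44 0.69] op 10.5 q7 0.43
```

Request:
arm_command(commands=[[0,0,0.025,0,0,0,0]])

```text
time: 15.5
position: [511.1, 2.6, 199.5]
ee_rot: [1.548, 2.733, 0.0]
contact_force: [-2.0, 1.0, -0.1]
opening: 0.117
```

```bash
python3 st.py
```

```text
15.5 [511.1    2.65 199.45] yaw 2.111 [1.5476e+00 2.7330e+00 1.0000e-04] F [-2.   1.  -0.1] M [0.11 0.33 0.71] op 10.2 q7 0.4
```

Request:
arm_command(commands=[[0,0,0,0,0,0,0],[0,0,0,0,0,0,0]])

```text
time: 15.75
position: [511.1, 2.7, 199.5]
ee_rot: [1.548, 2.733, -0.0]
contact_force: [-2.1, 0.4, 0.4]
opening: 0.119
```

```bash
python3 st.py
```

```text
15.75 [511.13   2.68 199.46] yaw 2.111 [ 1.5475  2.7329 -0.    ] F [-2.1  0.4  0.4] M [0.14 0.33 0.68] op 10.4 q7 0.4
```

Request:
arm_command(commands=[[0,0,0,0,0,0,30],[0,0,0,0,0,0,36],[0,0,0,0,0,0,36],[0,0,0,0,0,-8,36],[0,0,0,0,0,-15,36],[0,0,0,0,0,-40,36],[0,0,0,0,0,-50,36],[0,0,0,0,0,-50,36]])

```text
time: 16.75
position: [510.0, 1.8, 368.2]
ee_rot: [-1.551, -2.731, 0.0]
contact_force: [1.1, -0.4, 0.4]
opening: 0.415
```

```bash
python3 st.py 480 -280 370 2.1 60
```

```text
16.75 [510.02   1.84 368.15] yaw 2.109 [-1.5511e+00 -2.7313e+00  5.0000e-04] F [ 1.1 -0.4  0.4] M [-0.02 -0.16 -0.04] op 36.1 q7 0.43
[-0.001,-0,0.009,-46.4,-34.8,-0.4,60],
[-0,0,-0,-46.7,-34.4,-0.4,60],
[-0,-0,-0,-46.7,-34.4,-0.4,60],
[-0,-0,-0,-46.7,-34.5,-0.3,60],
[-0,-0,-0,-41.3,-30.5,-0.3,60],
5 [ 479.9887901  -279.97103628  369.95766769]
```

Request:
arm_command(commands=[[0,0,0,-46,-35,0,60],[0,0,0,-46,-35,0,60],[0,0,0,-46,-35,0,60],[0,0,0,-46,-35,0,60],[0,0,0,-40,-30,0,60],[0,0,0,0,0,0,60]])

```text
time: 17.5
position: [480.1, -284.8, 381.1]
ee_rot: [1.539, 2.722, 0.006]
contact_force: [0.1, 0.1, -0.6]
opening: 0.687
```

```bash
python3 - <<'E'
from h import *
from cell import ctrl
f=ctrl.grab_frame("scene");g=ctrl.grab_frame("top")
a=cv2.resize(f["pixels"][145:215,215:285],(400,400),interpolation=2);b=cv2.resize(g["pixels"][150:220,230:300],(400,400),interpolation=2)
cv2.imwrite("pics/g1.png",cv2.convertScaleAbs(np.hstack([a,b]),alpha=1.5)); cv2.imwrite("pics/g2.png",g["pixels"])
pickle.dump({"scene":f,"top":g},open("f1.pkl","wb"))
E
python3 st.py
```

```text
17.6 [ 481.67 -280.4   381.63] yaw 2.118 [1.5303 2.7255 0.0078] F [ 1.   1.3 -0. ] M [ 0.08 -0.1   0.02] op 59.8 q7 0.97
```

View pics/g1.png

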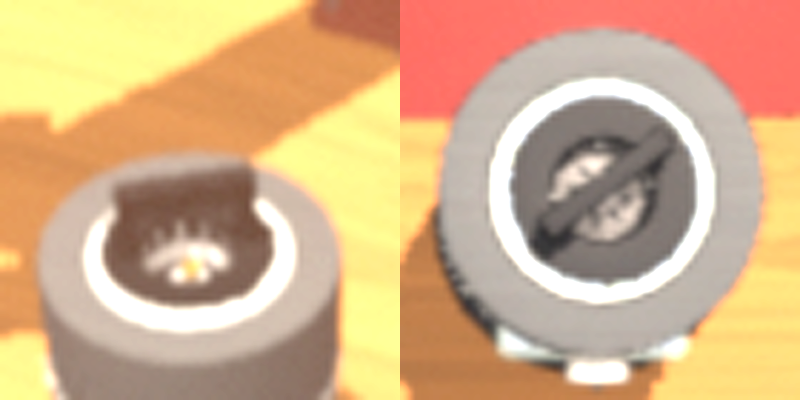

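View pics/g2.png

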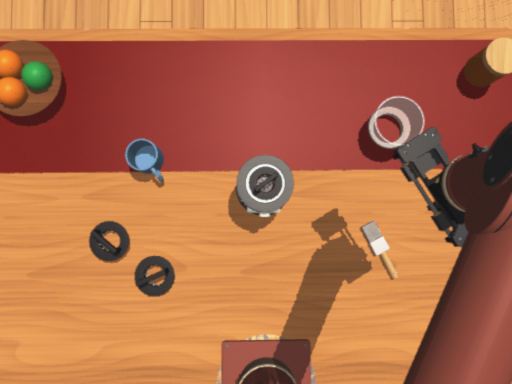

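Request:
arm_command(commands=[[0,0,0,0,0,0,60],[0,0,0,0,0,0,60]])

```text
time: 17.85
position: [482.6, -277.6, 382.8]
ee_rot: [1.524, 2.727, 0.009]
contact_force: [-0.5, 0.2, -0.1]
opening: 0.686
```

Run:
```python
from cell import ctrl
print(ctrl.observe()["qd"].round(3)); print(ctrl.finish_job())
```

```text
[-0.011 -0.008 -0.007  0.001 -0.004  0.003 -0.001]
the job is handed in; nothing more can be done
None
```

The upper burr is back in the grinder, seated flush and turned clockwise to what reads as the ring's stop. I handed the job in at about 18 s. I took the smallest of the three burrs (top image ≈164,222; the look-alikes were at 110,241 and 155,276).

**Seating:** The lugs touched the ring at about 5.5 N net. They dropped about 9.5 mm within a few degrees of clockwise turn, and the flange seated at about 8.4 N net.

**Turning:** The torque held steady at about 0.3 N m, then rose to about 0.7 N m after roughly 0.65 rad and stayed there. I took that as the stop and let go. The ring angle itself can't be seen in the images, so the stop is inferred from the torque.

**Final pictures:** The flange lies flush on the ring. The mug, hopper, brush and larger burrs look unmoved, and the arm is clear of everything.

**What disagreed:**
- The reported tool height ran about 25 mm too low compared with the camera. My first grasp closed on nothing above the bar, without touching the burr. I corrected it by moving relative to the actual grasp.
- The bar slipped about 8° in the pads once the ring was at its stop: it ended near −50° while the tool ended at −59°.
- The scene camera read about 1.5–2 px low compared with the top camera.

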